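# Clamp a reagent cassette with the inner of two concentric knobs

## Task

Set the blue reagent cassette upright in the bay of the white clamping dock, then turn the inner blue knob clockwise until the jaw holds the cassette firmly against the fence: keep turning well past the first touch, until the knob clearly resists more than its own drag, but do not crush the cassette. The grey outer ring around the knob has already been set, so leave it exactly as it is, leave the other things on the table alone, and let go when done.

Things in the scene. Friction and masses are not known exactly. Their poses are not given: they have to be found in the camera images.
- cassette_blue: Loose blue plastic block, 64 mm long (own x) x 30 mm wide (own y) x 42 mm tall, 80 g, white label and four small round wells on top. Origin at the centre of its underside, z up. It stands on the bench; take it across the 30 mm width, by its upper 20 mm. It is the same either way round.
- cassette_pink: Bystander: the same block in pink. The two may stand in either place. Leave alone.
- dock: Fixed white clamping dock, 150 (x) x 280 (y) x 45 mm tall, lying on the bench at any yaw within 0.3 rad. Origin at the centre of its underside. On its flat top (z = 45 mm): the bay at the +y end and, at y = -70 mm, two concentric controls on a vertical axis.
- fence: Aluminium bar on the dock, held where the outer ring has set it, 70 mm long (dock x), 12 mm thick, 18 mm high above the bay floor: the +y wall of the bay. Origin at the foot of its inner face. Opposite it, the -y wall is the moving jaw's orange sprung pad, 50 mm long and 18 mm high; at the start the free gap between fence and pad is 36 to 47 mm. The jaw pushes the cassette to the fence.
- bay_fence (a point): Foot of the middle of the fence's inner face, on the bay floor; axes as the dock's. The bay lies on its -y side, centred on x = 0, between two end lips 76 mm apart along x and 8 mm high. The cassette goes in from above, long side along the fence, its middle 18 mm from the fence: it then has 2 mm or more of play.
- clamp_knob (a joint): Inner control, blue bar knob. Rad, 0 to 3.0, grows clockwise seen from above, closes the jaw 8 mm per rad; starts at 0 to 0.7. Even drag of about 0.14 N m (at rest it may read either way: judge by the change); stays where left. Once the pad presses the cassette the torque climbs 0.32 N m per rad, 0.008 N m per newton of clamping. Good hold: 5 to 14 N, best a climb of 0.07 N m (0.22 rad past touch).
- knob_top (a point): Centre of the bar knob's top face, on the turning axis, 101 mm above the bench. The bar is 42 mm long (own x), 14 mm thick (own y: grip along y), and reaches 28 mm down from here; z up; the point turns with the knob. 6 mm below the bar's lower edge is the top of the outer ring. 1.0 to 2.4 rad of turning are needed, different each time: find it by feel; expect two grasps.
- width_ring (a joint): Outer control: round grey ribbed ring, diameter 68 mm, 18 mm high, concentric with and below the bar knob. Value in rad, clockwise from above; it sets the fence and so the width of the bay, and starts anywhere from 0.3 to 1.7. It must not be turned: resting a finger on it while turning can drag it along (it holds about 0.1 N m).
- ring_mark (a point): End of the white index line on top of the outer ring, 31 mm from the axis, 67 mm above the bench; it turns with the ring.
- dropper: Bystander: small white dropper bottle with a yellow cap, 28 mm wide, 75 mm tall.
- tip_rack: Bystander: pale pipette tip rack, 85 x 125 x 55 mm.
- blue_jar: Bystander: blue jar, 60 mm wide, 80 mm tall.
- beaker: Bystander: small green cup, 56 mm wide, 55 mm tall.

How it is judged:
By the outcome, as a careful person would: the job done as asked, in the order asked, and still so for the second after the job is handed in, with the robot touching nothing.
It also fails if it takes over 72 s, if anything falls off the work surface, if the arm or the gripper's body presses on something with over 40 N, if the wrist force passes 120 N, or if a joint passes its speed limit or range.

## Robot

A 6-joint arm with a two-finger parallel gripper is mounted at the origin on the work surface. World frame = base frame: x ahead of the robot, y to its left, z up, the work surface at z = 0. Lengths are in mm, angles in rad, forces in N, time in s.
With the tool pointing down it reaches from about 350 to 875 mm from the base axis. Payload 4.2 kg.
Tool frame: the origin (TCP) lies on the mounting face of the last link; the fingertips stand 173 mm ahead of it and the grasp point (between the pads) lies 155 mm ahead of it; z points along the fingers, y is the direction in which the jaws open and shut (so a half turn about z gives the same grasp; the last joint's range is limited). The gripper opens to 85 mm and grips with 20 to 120 N. Pads are 22 mm wide; open, the fingers measure 114 mm over their backs; the gripper's body (76 mm by 85 mm) begins 54 mm behind the grasp point. The pads swing forward as they close: fully open they stand 13 mm farther back than shut.
Start: joints at [-0.911, 0.385, 0.008, 0, -1.194, -0.259], TCP at [243.86, -575.441, 404.712] pointing down, gripper open.
Joint ranges: [-3.14, 3.14], [-1.21, 2.06], [-1.07, 1.41], [-3.16, 2.05], [-2.99, -0.16], [-3.1, 3.1]. Speed limits (rad/s): [2.79, 2.79, 3.14, 3.14, 3.14, 3.14].

## Interface

Orientations are given as a unit quaternion [x, y, z, w].
In Python, from bench import arm gives the robot as it stands.
- The arm moves only by the shell command python3 -m jog 'ROWS' [OPENING]. ROWS is JSON, a list that holds one entry, the list of rows, each a list of 4 numbers: the shift along the tool's x, y, z in mm, then the turn about the tool's z in degrees. In form: [[[x, y, z, spin], ...]]. A call has exactly 5 rows; each row is the pose to reach, as a shift and turn from the pose measured when the call began, along the tool's axes at that moment; what a row does not reach only later rows make up. A row lasts 1/8 s, in which the tool goes at most 62.5 mm and 10.7 degrees, less where a joint would pass 70% of its speed; a pose out of reach is approached as far as the arm can. A call with a gripper value outside its range is refused whole. OPENING is the finger opening in mm, from 0 to 85.4, set as the call begins (- or left out, the last holds). The fingers move at their own pace and stop on an object; the grip force is fixed at half the most. Time passes only in rows, so rows that repeat a pose let the fingers close, or fill a call up. It gives the time, the measured TCP pose, the force and the opening at its end, in the units of the state.
- arm.read_state(): the state, without advancing time (a new reading comes with each control period).
- arm.get_image(name): name is "scene" or "side" or "wrist"; returns (picture, depth): 400x640x3 uint8, blue, green, red; 400x640 float32, mm along the optical axis (not along the pixel's ray), 0 where there is no reading.
- arm.camera_params(name): a dict with "mtx" (3x3 intrinsics, pixels), "R" (3x3) and "t" (3): a world point X has camera coordinates R X + t. Camera axes: x right, y down, z forward; pixel columns grow to the right and rows downward; lengths in mm; the calibration is good to about 2 mm. A picture is of the moment at which its call begins: read the wrist's pose just before it. camera_params takes no time and is no camera call; for the wrist camera it gives the pose at the moment of the call.
- arm.job_done(): hands the job in, once; it reports no verdict.
The state is a dict: "clock": time; "joints": joint angles; "joint_vel": joint speeds; "joint_efforts": joint torques, N m; "position": TCP position; "ee_rot": TCP orientation; "contact_force": force on the tool from outside, world axes, zero at the start; "wrist_torque": the same for the moment, N m; "gripper_width": finger opening in mm.
Only numpy, scipy, OpenCV 4.12 (cv2) and the standard library are available. Lean on these libraries where they do the work, as an engineer would, in place of code of your own. Each camera call takes 0.05 s, during which the arm holds its last target.

## Working session

There is one attempt and no reset: what is moved stays moved. The work goes in short steps, Python scripts to look and compute and a shell command to move; the robot and the scene stay as the last step left them, time stands still between calls to the robot, and variables do not carry over. Pictures are saved under pics/ and viewed, and the job is handed in when it is done.

```bash
ls; mkdir -p pics
python3 - <<'E'
from bench import arm
import cv2,numpy as np
s=arm.read_state()
for k,v in s.items(): print(k,np.round(v,3))
for n in("scene","side","wrist"):
    p=arm.camera_params(n);print(n,np.round(p["mtx"],1).tolist(),np.round(p["R"],3).tolist(),np.round(p["t"],1))
    im,d=arm.get_image(n);cv2.imwrite(f"pics/{n}0.png",im);np.save(f"pics/{n}0.npy",d)
E
```

```text
pics
clock 0.0
joints [-9.110e-01  3.860e-01  7.000e-03 -1.000e-03 -1.194e+00 -2.590e-01]
joint_vel [ 0.001 -0.001 -0.     0.001  0.    -0.002]
joint_efforts [-0.0000e+00 -3.9229e+01  1.8840e+01  4.1860e+00 -5.0000e-03  0.0000e+00]
position [ 243.763 -575.266  403.622]
ee_rot [-0.199  0.98   0.001 -0.   ]
contact_force [ 0.49  -0.06   0.137]
wrist_torque [ 0.018 -0.018 -0.019]
gripper_width 85.247
scene [[477.9, 0.0, 321.5], [0.0, 477.9, 198.2], [0.0, 0.0, 1.0]] [[-0.204, 0.979, -0.007], [0.811, 0.165, -0.562], [-0.549, -0.121, -0.827]] [ 143.3 -422.7 1771.8]
side [[454.1, 0.0, 314.6], [0.0, 454.1, 199.8], [0.0, 0.0, 1.0]] [[0.998, -0.069, -0.01], [-0.054, -0.671, -0.74], [0.044, 0.738, -0.673]] [-581.6   75.1 1194.5]
wrist [[301.5, 0.0, 318.0], [0.0, 301.5, 201.1], [0.0, 0.0, 1.0]] [[-0.39, 0.921, 0.001], [0.873, 0.369, 0.318], [0.292, 0.125, -0.948]] [625.1 -41.8 379.7]
```

View pics/scene0.png

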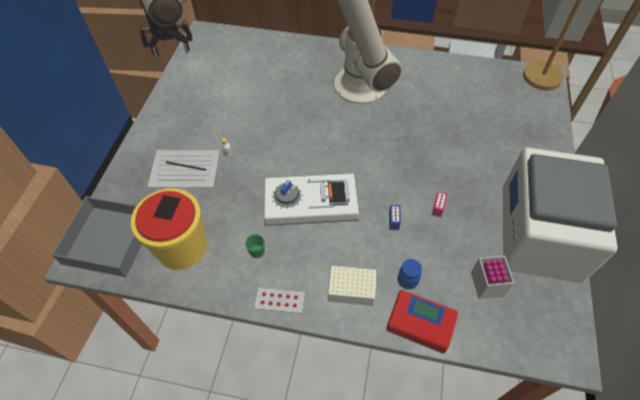

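View pics/side0.png

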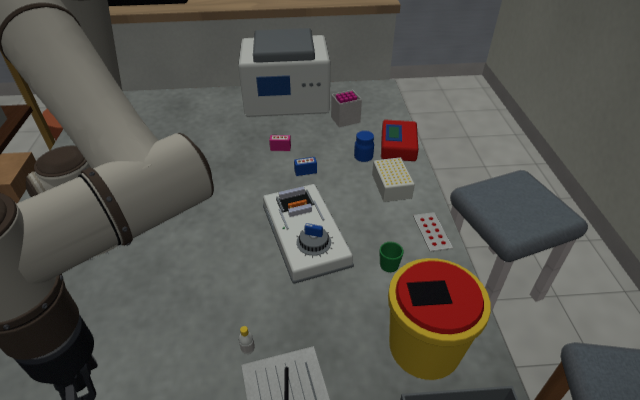

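View pics/wrist0.png

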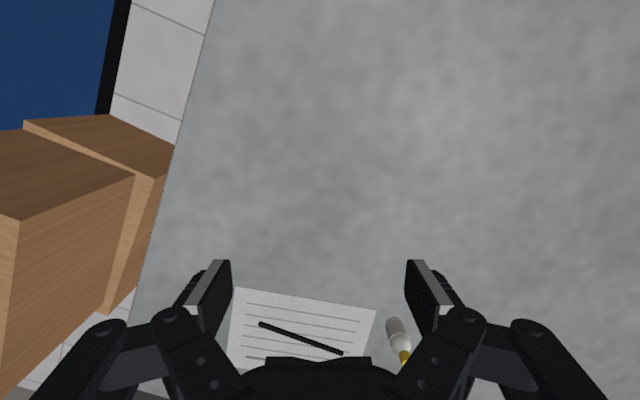

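The scene view shows the dock at about (312,198) with the knob at (288,186) and the bay at (335,192). The blue cassette is at (395,216) and the pink one at (440,204). The jar, rack, beaker and dropper are well separated. Next I'll get rough positions.

```bash
cat > h.py <<'E'
from bench import arm
import cv2,numpy as np
from scipy.spatial.transform import Rotation as Ro
def ray(P,uv,z):
    uv=np.atleast_2d(uv).astype(float);K,R,t=P["mtx"],P["R"],np.array(P["t"]).ravel()
    d=(np.linalg.inv(K)@np.c_[uv,np.ones(len(uv))].T).T@R
    C=-R.T@t
    return C+d*((z-C[2])/d[:,2])[:,None]
def proj(P,X):
    X=np.atleast_2d(X).astype(float);c=X@P["R"].T+np.array(P["t"]).ravel();p=c@P["mtx"].T
    return p[:,:2]/p[:,2:]
def shot(n,fn):
    P=arm.camera_params(n);im,d=arm.get_image(n);cv2.imwrite(fn+".png",im);np.savez(fn+".npz",d=d,mtx=P["mtx"],R=P["R"],t=np.array(P["t"]).ravel());return P,im,d
def load(fn):
    q=np.load(fn+".npz");return {k:q[k] for k in("mtx","R","t")},cv2.imread(fn+".png"),q["d"]
def totool(dxyz,s=None):
    s=s or arm.read_state()
    return Ro.from_quat(s["ee_rot"]).inv().apply(dxyz)
def sgrasp(s=None):
    s=s or arm.read_state();R=Ro.from_quat(s["ee_rot"])
    g=np.array(s["position"])+R.apply([0,0,155]);y=R.apply([0,1,0]);z=R.apply([0,0,1]);x=R.apply([1,0,0])
    return g,x,y,z
E
python3 - <<'E'
from h import *
P=arm.camera_params("scene");im=cv2.imread("pics/scene0.png")
for n,uv,z in[("cas",(395,211),42),("pink",(440,200),42),("knob",(287,186),95),("bay",(335,192),45),("dockA",(264,180),45),("dockB",(355,176),45),("dockC",(358,214),45),("dockD",(266,220),45),("jar",(410,265),80)]: print(n,ray(P,uv,z).round(0))
P=arm.camera_params("side")
for n,uv,z in[("cas",(305,161),42),("knob",(314,230),98),("bay",(296,203),45)]: print(n,ray(P,uv,z).round(0))
g,x,y,z=sgrasp();print(g,x,y,z)
P=arm.camera_params("wrist");print("cam",-P["R"].T@np.ravel(P["t"]))
E
```

```text
cas [[558. 191.  42.]]
pink [[492. 318.  42.]]
knob [[ 570. -130.   95.]]
bay [[528.   6.  45.]]
dockA [[ 527. -217.   45.]]
dockB [[457.  55.  45.]]
dockC [[592.  86.  45.]]
dockD [[ 666. -172.   45.]]
jar [[745. 249.  80.]]
cas [[568. 190.  42.]]
knob [[ 573. -146.   98.]]
bay [[535.   7.  45.]]
[ 243.708624   -575.06968114  248.87236788] [-9.20799529e-01 -3.90036173e-01  1.05520078e-04] [-0.39003545  0.92079829  0.00169112] [-7.56760497e-04  1.51602549e-03 -9.99998564e-01]
cam [ 169.21206798 -607.60383962  372.82790423]
```

```bash
python3 -m jog '[[[-45,39,0,0],[-90,78,0,0],[-135,117,0,0],[-180,156,0,0],[-225,195,0,0]]]'; python3 -m jog '[[[-45,39,0,0],[-90,78,0,0],[-135,117,0,0],[-180,156,0,0],[-225,195,0,0]]]'; python3 -m jog '[[[-45,39,0,0],[-90,78,0,0],[-100,88,0,0],[-100,88,0,0],[-100,88,0,0]]]'
python3 - <<'E'
from h import *
print(sgrasp())
shot("wrist","pics/w1")
E
```

```text
clock: 0.78
position: [375.3, -306.2, 404.1]
ee_rot: [-0.199, 0.98, 0.001, -0.0]
contact_force: [0.6, -0.5, -0.6]
gripper_width: 85.2
clock: 1.4
position: [506.9, -37.0, 404.5]
ee_rot: [-0.199, 0.98, 0.001, -0.0]
contact_force: [1.1, -0.2, 0.7]
gripper_width: 85.0
clock: 2.02
position: [564.1, 81.9, 404.6]
ee_rot: [-0.198, 0.98, 0.001, -0.001]
contact_force: [0.8, 0.4, -0.4]
gripper_width: 85.2
(array([563.88636215,  82.10352811, 249.56569872]), array([-9.21213996e-01, -3.89055665e-01,  6.80347615e-04]), array([-0.38905415,  0.92121335,  0.0016829 ]), array([-0.00128149,  0.00128562, -0.99999835]))
```

View pics/w1.png

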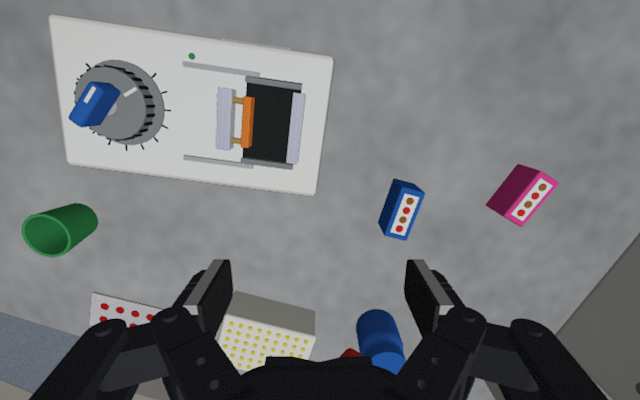

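The wrist view shows the dock in full, with the knob at (95,103), the ring mark near (130,90), the pad at (248,122) and the fence at (296,128). The blue cassette's top is at (405,213). I'll zoom in for edges.

Run:
```python
import cv2,numpy as np
im=cv2.imread("pics/w1.png")
a=cv2.resize(im[165:255,360:450],None,fx=6,fy=6,interpolation=cv2.INTER_CUBIC)
cv2.imwrite("pics/z1.png",a)
b=cv2.resize(im[55:180,190:330],None,fx=5,fy=5,interpolation=cv2.INTER_CUBIC);cv2.imwrite("pics/z2.png",b)
c=cv2.resize(im[50:155,60:180],None,fx=5,fy=5,interpolation=cv2.INTER_CUBIC);cv2.imwrite("pics/z3.png",c)
```

```text
(no output)
```

View pics/z1.png

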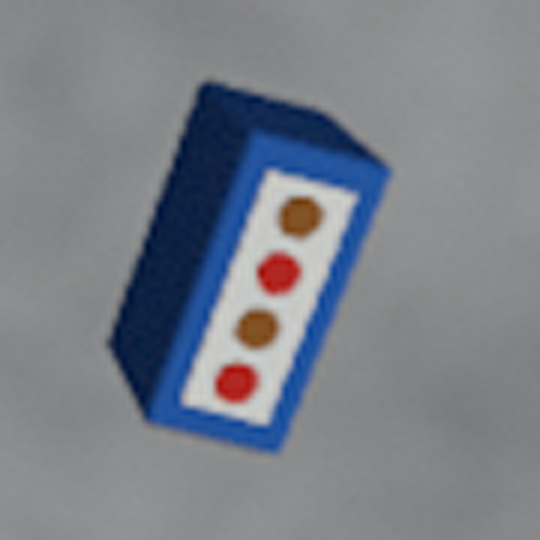

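View pics/z2.png

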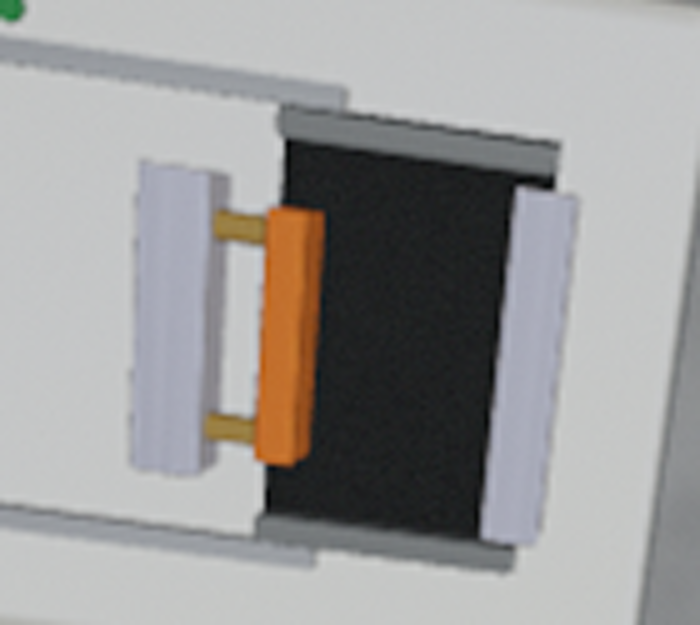

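View pics/z3.png

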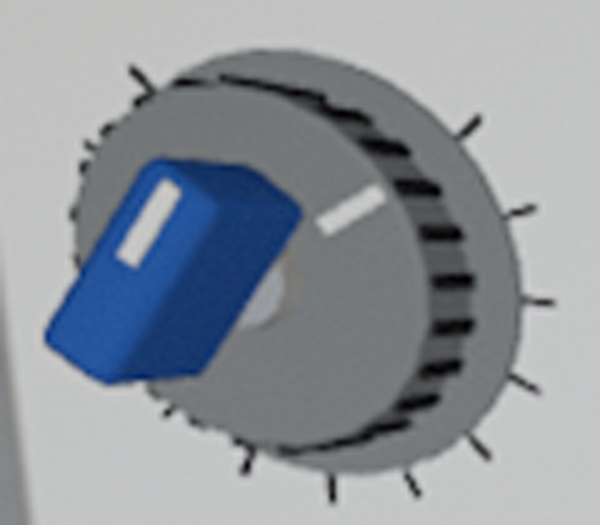

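Run:
```python
from h import *
P,im,d=load("pics/w1")
z1=lambda p:np.array(p)/6.+[360,165]
z2=lambda p:np.array(p)/5.+[190,55]
z3=lambda p:np.array(p)/5.+[60,50]
T=ray(P,z1([(255,128),(390,172),(280,452),(150,420)]),42);L=ray(P,z1([(268,170),(358,193),(270,424),(182,403)]),42)
W=ray(P,z1([(300,216),(278,272),(257,328),(237,383)]),42)
for n,A in(("top",T),("lab",L)):
    print(n,A.mean(0).round(1),[round(np.linalg.norm(A[i]-A[i-1]),1) for i in range(4)])
    l=A[2]+A[3]-A[0]-A[1];print("long yaw",np.arctan2(l[1],l[0]))
l=W[3]-W[0];print("wells",W.mean(0).round(1),np.arctan2(l[1],l[0]),np.linalg.norm(l))
# depth check
for n,uv in(("cas",z1((200,300))),("fence",z2((530,360))),("floor",z2((400,350))),("docktop",(300,70)),("pad",z2((285,330)))):
    u,v=np.round(uv).astype(int);D=d[v,u];K=P["mtx"];c=np.array([(u-K[0,2])/K[0,0],(v-K[1,2])/K[1,1],1])*D
    print(n,(P["R"].T@(c-P["t"])).round(1))
F=ray(P,z2([(514,187),(482,540)]),63);print("fence",F.round(1),np.linalg.norm(F[0]-F[1]),F.mean(0));l=F[1]-F[0];print("fence dir yaw",np.arctan2(l[1],l[0]))
Q=ray(P,z2([(303,210),(293,465)]),63);print("pad",Q.round(1),np.linalg.norm(Q[0]-Q[1]))
dd=l/np.linalg.norm(l);nn=np.array([-dd[1],dd[0],0]);print("gap",(F.mean(0)-Q.mean(0))@nn)
Li=ray(P,z2([(285,140),(550,180)]),53);Lo=ray(P,z2([(268,512),(515,545)]),53)
print("lip along",(Li-F.mean(0))@dd,(Lo-F.mean(0))@dd)
C=ray(P,[(51,15),(334,57),(316,195),(68,163)],45);print("dock",C.round(1),[round(np.linalg.norm(C[i]-C[i-1]),1) for i in range(4)],C.mean(0))
Kb=ray(P,z3([(155,160),(218,205),(110,385),(44,338)]),101);print("knob",Kb.mean(0),[round(np.linalg.norm(Kb[i]-Kb[i-1]),1) for i in range(4)])
l=Kb[2]+Kb[3]-Kb[0]-Kb[1];print("knob yaw",np.arctan2(l[1],l[0]))
print("ringmark",ray(P,z3((383,188)),67))
```

```text
top [567.2 193.4  42. ] [np.float64(62.8), np.float64(28.1), np.float64(61.2), np.float64(27.7)]
long yaw 0.14454060915787184
lab [567.7 193.9  42. ] [np.float64(50.4), np.float64(18.3), np.float64(50.3), np.float64(18.6)]
long yaw 0.1459135827994456
wells [567.9 193.8  42. ] 0.14391987227284986 36.29595392342351
cas [573.3 181.3  41.5]
fence [521.4  39.4  62.7]
floor [532.1  12.7  44.6]
docktop [469.8  22.   44. ]
pad [534.9  -7.7  63.3]
fence [[492.2  24.6  63. ]
 [559.3  43.6  63. ]] 69.75621990289912 [525.75600057  34.10421767  63.        ]
fence dir yaw 0.27710450665012404
pad [[512.1 -11.8  63. ]
 [559.8   2.4  63. ]] 49.7606303489791
gap 40.11978957085364
lip along [-38.20700468 -37.2017655 ] [36.52607597 37.20877126]
dock [[ 517.3 -214.2   45. ]
 [ 445.7   48.7   45. ]
 [ 584.7   87.7   45. ]
 [ 656.9 -178.4   45. ]] [np.float64(144.1), np.float64(272.5), np.float64(144.4), np.float64(275.7)] [551.16629163 -64.08071788  45.        ]
knob [ 570.34201237 -132.574295    101.        ] [np.float64(39.1), np.float64(11.5), np.float64(39.4), np.float64(12.4)]
knob yaw -0.3253112680052366
ringmark [[ 545.98651483 -113.67029288   67.        ]]
```

```bash
python3 -m jog '[[[-23,50,20,7],[-47,101.5,60,14.6],[-47,101.5,110,14.6],[-47,101.5,150,14.6],[-47,101.5,150,14.6]]]' 60
python3 - <<'E'
from h import *
g,x,y,z=sgrasp();print(g+[0,0,0],np.arctan2(-y[0],y[1]),arm.read_state()["gripper_width"])
print(totool(np.array([567.6,193.8,40])-g))
shot("wrist","pics/w2")
E
```

```text
clock: 2.7
position: [566.8, 192.0, 252.2]
ee_rot: [-0.071, 0.997, -0.001, -0.004]
contact_force: [0.7, 0.4, 0.5]
gripper_width: 60.1
[565.64155373 191.65110563  97.19140237] 0.14272345079556495 60.08252644178791
[-2.67948395  1.92930264 57.16999144]
```

View pics/w2.png

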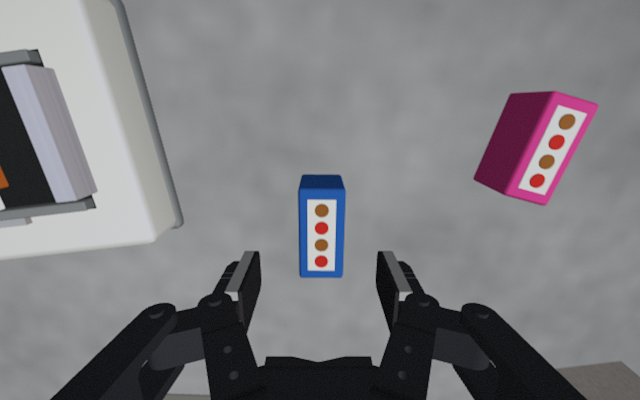

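The cassette is at (321,236), square between the fingers at u 259 and 377. Descending to grasp.

```bash
python3 -m jog '[[[-1.5,1.5,20,0],[-1.5,1.5,40,0],[-1.5,1.5,55,0],[-1.5,1.5,55,0],[-1.5,1.5,55,0]]]' -
python3 - <<'E'
from h import *
g,x,y,z=sgrasp();print(g,np.arctan2(-y[0],y[1]))
print(totool(np.array([567.6,193.8,40.5])-g))
shot("wrist","pics/w3")
E
```

```text
clock: 3.38
position: [569.6, 194.4, 201.2]
ee_rot: [-0.072, 0.997, 0.0, 0.0]
contact_force: [0.1, 0.3, -0.1]
gripper_width: 59.6
[569.59189623 194.58364697  46.17123301] 0.14366674769097643
[ 2.08444157 -0.49558166  5.67046199]
```

View pics/w3.png

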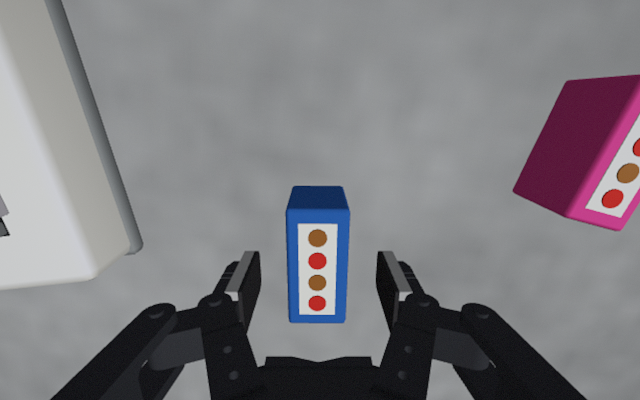

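```bash
python3 -m jog '[[[2,-0.5,5.5,0],[2,-0.5,5.5,0],[2,-0.5,5.5,0],[2,-0.5,5.5,0],[2,-0.5,5.5,0]]]' - ; python3 -m jog '[[[0,0,0,0],[0,0,0,0],[0,0,0,0],[0,0,0,0],[0,0,0,0]]]' 20
python3 - <<'E'
from h import *
g,x,y,z=sgrasp();print(g,np.arctan2(-y[0],y[1]))
E
python3 -m jog '[[[0,0,-15,0],[0,0,-40,0],[0,0,-80,0],[0,0,-90,0],[0,0,-90,0]]]' -
python3 - <<'E'
from h import *
g,x,y,z=sgrasp();print(g,np.arctan2(-y[0],y[1]))
shot("wrist","pics/w4")
E
```

```text
clock: 4.05
position: [567.7, 193.7, 195.7]
ee_rot: [-0.072, 0.997, 0.001, 0.0]
contact_force: [0.5, -0.2, -0.1]
gripper_width: 60.1
clock: 4.68
position: [567.8, 193.9, 195.9]
ee_rot: [-0.072, 0.997, 0.001, 0.0]
contact_force: [0.4, 0.6, 2.2]
gripper_width: 28.9
[567.88916249 194.08112147  40.91910669] 0.14391061106899009
clock: 5.3
position: [567.5, 193.6, 286.7]
ee_rot: [-0.072, 0.997, 0.001, 0.001]
contact_force: [-1.0, -0.1, -0.3]
gripper_width: 28.7
[567.77729228 194.01051618 131.67428581] 0.1435148643860434
```

View pics/w4.png

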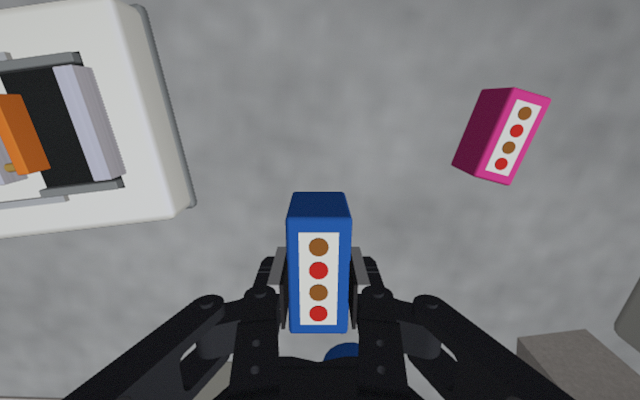

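Cassette held (28.7 mm). Carrying it above the bay, then taking another look at the fence.

```bash
python3 -m jog '[[[16,-43,-10,-2],[32,-86,-10,-4],[48,-129,-10,-6],[62,-171,-10,-7.2],[62,-171,-10,-7.2]]]' -
python3 -m jog '[[[0,0,0,0],[0,0,0,0],[0,0,0,0],[0,0,0,0],[0,0,0,0]]]' -
python3 - <<'E'
from h import *
g,x,y,z=sgrasp();print(g,np.arctan2(-y[0],y[1]),x,y,z)
shot("wrist","pics/w5")
P,im,d=load("pics/w1")
for n,uv in(("jaw",(225,120)),("jaw2",(222,100))):
    u,v=uv;D=d[v,u];K=P["mtx"];c=np.array([(u-K[0,2])/K[0,0],(v-K[1,2])/K[1,1],1])*D
    print(n,(P["R"].T@(c-P["t"])).round(1))
E
```

```text
clock: 5.98
position: [528.9, 12.9, 293.5]
ee_rot: [-0.132, 0.991, 0.0, -0.002]
contact_force: [-1.3, 0.6, -0.4]
gripper_width: 28.5
clock: 6.6
position: [529.0, 13.2, 293.6]
ee_rot: [-0.132, 0.991, 0.0, -0.002]
contact_force: [-0.0, -0.3, -1.4]
gripper_width: 28.5
[528.24612486  13.22068373 138.57007046] 0.2654918548817392 [-0.96495115 -0.26238789  0.00467665] [-0.26238362  0.96496246  0.00151402] [-4.91005383e-03  2.33881529e-04 -9.99987918e-01]
jaw [542.5 -28.1  63.6]
jaw2 [525.5 -36.3  64.1]
```

View pics/w5.png

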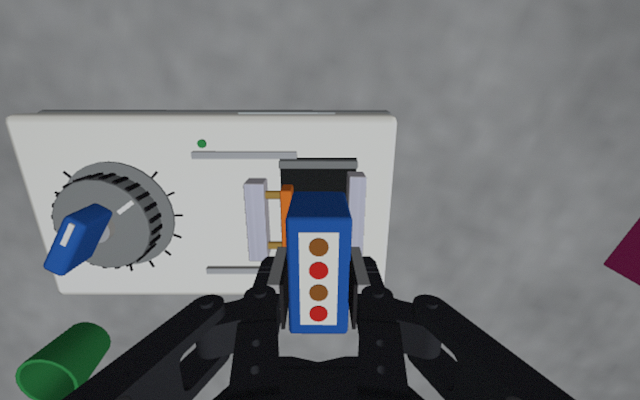

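Run:
```python
from h import *
P,im,d=load("pics/w5")
b=cv2.resize(im[145:265,230:390],None,fx=5,fy=5,interpolation=cv2.INTER_CUBIC);cv2.imwrite("pics/z5.png",b)
```

```text
(no output)
```

View pics/z5.png

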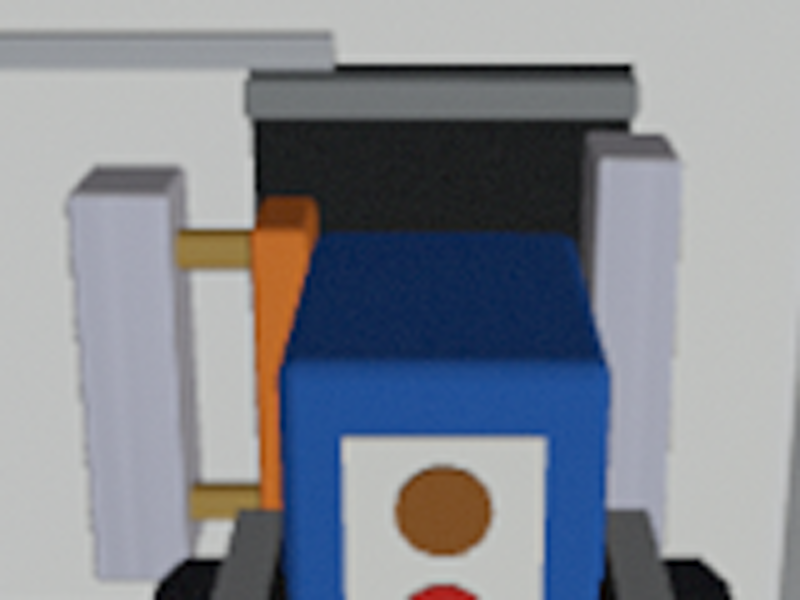

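Run:
```python
from h import *
P,im,d=load("pics/w5")
z=lambda p:np.array(p)/5.+[230,145]
F=ray(P,z([(598,158),(610,365)]),63);print(F.round(1));l=F[1]-F[0];print(np.arctan2(l[1],l[0]))
Q=ray(P,z((308,230)),63);print("pad",Q.round(1))
B=ray(P,z([(320,235),(575,235)]),98);T=ray(P,z([(285,362),(608,365)]),139.5)
lip=ray(P,z((440,120)),53)
yaw=.269;ex=np.array([np.cos(yaw),np.sin(yaw),0]);ey=np.array([-np.sin(yaw),np.cos(yaw),0])
F0=np.array([525.76,34.1,0])
g,*_=sgrasp()
for n,A in(("F",F),("pad",Q),("B",B),("T",T),("lip",lip),("g",g[None])): print(n,((A-F0)@ex).round(1),((A-F0)@ey).round(1))
```

```text
[[491.8  24.8  63. ]
 [520.2  35.3  63. ]]
0.3542837420322296
pad [[512.  -10.9  63. ]]
F [-35.2  -5. ] [0.1 2.7]
pad [-25.2] [-39.7]
B [-34.8 -34.7] [-35.1  -6. ]
T [-35.5 -35.2] [-35.1  -6.7]
lip [-38.4] [-21.4]
g [-3.2] [-20.9]
```

```bash
python3 -m jog '[[[-2.7,1.8,0,0],[-2.7,1.8,10,0],[-2.7,1.8,20,0],[-2.7,1.8,30,0],[-2.7,1.8,30,0]]]' -
python3 - <<'E'
from h import *
g,x,y,z=sgrasp();print(g,np.arctan2(-y[0],y[1]),z)
shot("wrist","pics/w6")
yaw=.269;ex=np.array([np.cos(yaw),np.sin(yaw),0]);ey=np.array([-np.sin(yaw),np.cos(yaw),0])
F0=np.array([525.76,34.1,0]);print((g-F0)@ex,(g-F0)@ey)
E
```

```text
clock: 7.28
position: [530.6, 15.4, 262.2]
ee_rot: [-0.132, 0.991, 0.0, -0.004]
contact_force: [-0.2, 0.4, -0.2]
gripper_width: 28.7
[529.41758076  15.32344111 107.23796976] 0.2651263669428944 [-7.68279586e-03 -5.99035147e-04 -9.99970307e-01]
-1.4641560107048008 -19.073366460105433
```

View pics/w6.png

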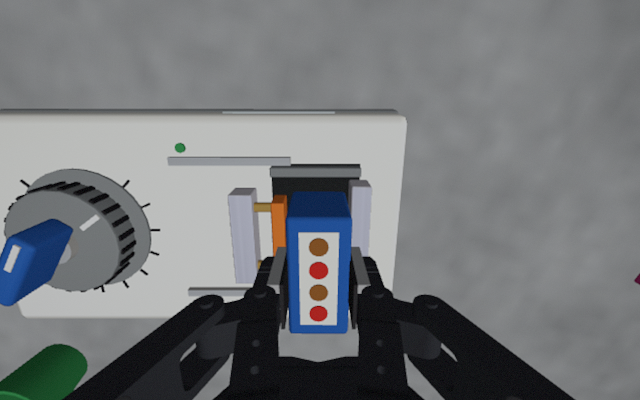

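It is between pad (280) and fence (352) with clearance on both sides. Lowering.

```bash
python3 -m jog '[[[-0.5,0,6,0],[-0.5,0,12,0],[-0.5,0,17,0],[-0.5,0,19.5,0],[-0.5,0,19.5,0]]]' -
python3 -m jog '[[[0,0,0.5,0],[0,0,0.5,0],[0,0,1,0],[0,0,1,0],[0,0,1,0]]]' -
python3 - <<'E'
from h import *
g,x,y,z=sgrasp();print(g,np.arctan2(-y[0],y[1]),z)
shot("wrist","pics/w7")
yaw=.269;ex=np.array([np.cos(yaw),np.sin(yaw),0]);ey=np.array([-np.sin(yaw),np.cos(yaw),0])
F0=np.array([525.76,34.1,0]);print((g-F0)@ex,(g-F0)@ey)
E
```

```text
clock: 7.95
position: [531.2, 15.6, 243.2]
ee_rot: [-0.132, 0.991, 0.0, -0.003]
contact_force: [-0.3, -0.0, -0.8]
gripper_width: 28.9
clock: 8.57
position: [531.3, 15.6, 242.3]
ee_rot: [-0.132, 0.991, 0.0, -0.003]
contact_force: [-0.4, -0.2, -0.8]
gripper_width: 28.7
[530.24718631  15.51359204  87.25449388] 0.2653765691998155 [-6.52975590e-03 -4.69757355e-04 -9.99978571e-01]
-0.6138495005051796 -19.110536120270908
```

View pics/w7.png

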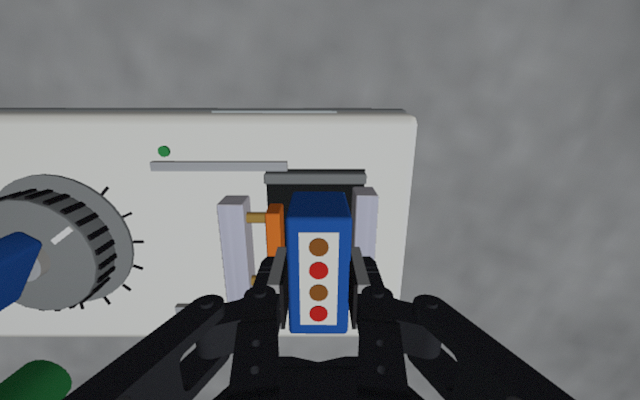

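```bash
python3 -m jog '[[[0,0,1,0],[0,0,1,0],[0,0,1.5,0],[0,0,1.5,0],[0,0,1.5,0]]]' -
```

```text
clock: 9.25
position: [531.2, 15.6, 241.0]
ee_rot: [-0.132, 0.991, 0.0, -0.003]
contact_force: [-2.1, 0.0, 3.8]
gripper_width: 28.9
```

Touching the floor (3.8 N). Releasing and rising.

```bash
python3 -m jog '[[[0,0,0,0],[0,0,0,0],[0,0,0,0],[0,0,0,0],[0,0,0,0]]]' 50
python3 -m jog '[[[0,0,-20,0],[0,0,-60,0],[0,0,-100,0],[0,0,-130,0],[0,0,-130,0]]]' -
python3 - <<'E'
from h import *
g,x,y,z=sgrasp();print(g,np.arctan2(-y[0],y[1]),z)
shot("wrist","pics/w8")
E
```

```text
clock: 9.88
position: [531.2, 15.6, 241.0]
ee_rot: [-0.132, 0.991, 0.0, -0.003]
contact_force: [0.8, -0.5, -1.2]
gripper_width: 50.1
clock: 10.5
position: [532.5, 15.7, 373.8]
ee_rot: [-0.132, 0.991, 0.001, -0.0]
contact_force: [-0.4, 0.9, -0.4]
gripper_width: 49.9
[532.42050057  15.88867609 218.7626978 ] 0.26572624957343755 [-3.57769934e-04  1.09941594e-03 -9.99999332e-01]
```

View pics/w8.png

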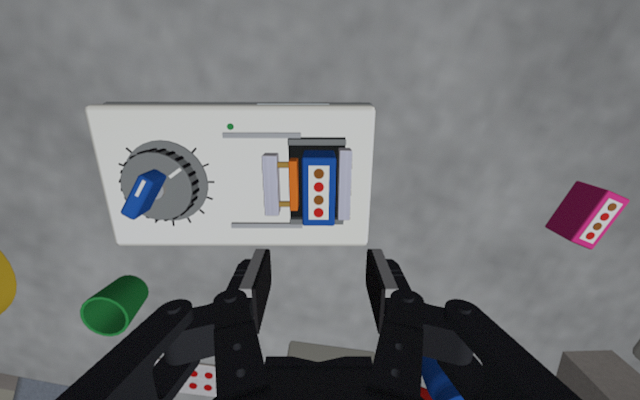

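The cassette is seated in the bay, pad at u=294 and fence at 343. The knob is at (143,193). Zooming in for a knob fix.

Run:
```python
from h import *
P,im,d=load("pics/w8")
c=cv2.resize(im[130:230,100:220],None,fx=5,fy=5,interpolation=cv2.INTER_CUBIC);cv2.imwrite("pics/z8.png",c)
c=cv2.resize(im[120:250,220:380],None,fx=5,fy=5,interpolation=cv2.INTER_CUBIC);cv2.imwrite("pics/z8b.png",c)
print(np.round(arm.read_state()["joints"],3))
```

```text
[ 0.334  0.256 -0.267 -0.002 -1.052 -1.638]
```

View pics/z8.png

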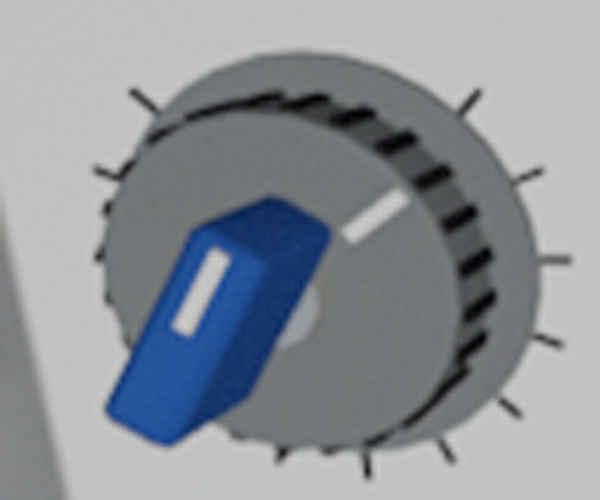

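View pics/z8b.png

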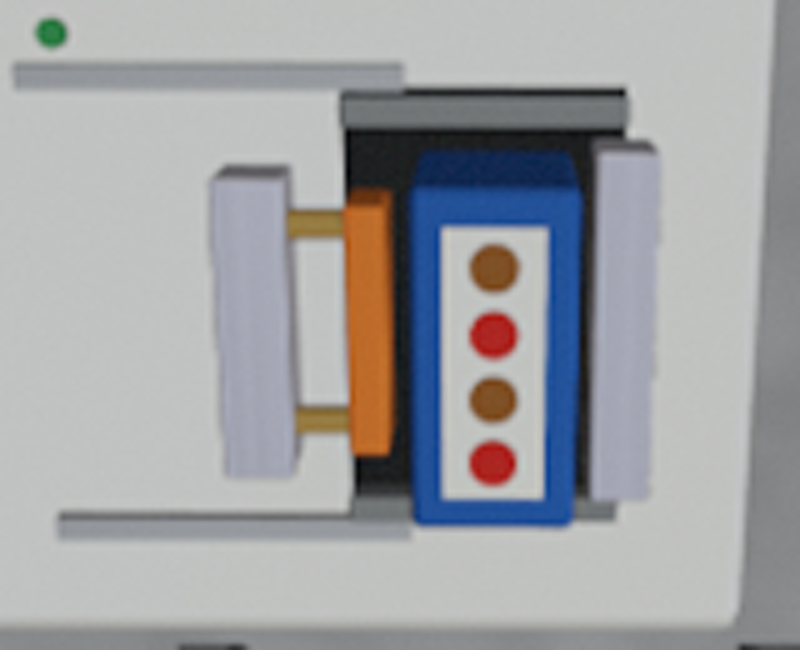

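Run:
```python
from h import *
P,im,d=load("pics/w8")
z3=lambda p:np.array(p)/5.+[100,130]
Kb=ray(P,z3([(193,236),(268,262),(168,447),(105,408)]),101);print("knob",Kb.mean(0),[round(np.linalg.norm(Kb[i]-Kb[i-1]),1) for i in range(4)])
l=Kb[2]+Kb[3]-Kb[0]-Kb[1];print("knob yaw",np.arctan2(l[1],l[0]))
R=ray(P,z3([(405,192),(350,238)]),67);print("ringmark",R)
# ring top ellipse by hand: left/right/top/bottom extreme
u=lambda p:np.array(p)/5.+[220,120]
F=ray(P,u([(592,158),(590,495)]),63);Q=ray(P,u([(392,205),(390,450)]),63);yaw=.267;ex=np.array([np.cos(yaw),np.sin(yaw),0]);ey=np.array([-np.sin(yaw),np.cos(yaw),0])
print("gap",F@ey,Q@ey)
C=ray(P,[(87,107),(376,107),(370,244),(118,244)],45);print(C.mean(0),C.round(0))
g,*_=sgrasp()
print(totool(np.r_[Kb.mean(0)[:2],218]-g))
```

```text
knob [ 569.92660221 -133.13481999  101.        ] [np.float64(36.7), np.float64(12.4), np.float64(40.2), np.float64(11.8)]
knob yaw -0.3398164766156383
ringmark [[ 545.93979608 -113.33048125   67.        ]
 [ 557.47572131 -122.2229841    67.        ]]
gap [-106.92507755 -105.98472997] [-144.21901696 -145.70181661]
[550.61993592 -64.11008427  45.        ] [[ 517. -215.   45.]
 [ 446.   48.   45.]
 [ 583.   88.   45.]
 [ 656. -178.   45.]]
[   1.69562473 -153.78325459   -1.45899312]
```

```bash
python3 -m jog '[[[0,-38,0,-10],[0,-76,0,-20],[1,-115,0,-30],[1.7,-153.5,0,-40],[1.7,-153.5,0,-50]]]' 45
python3 -m jog '[[[0,0,0,-10],[0,0,0,-20],[0,0,0,-30],[0,0,0,-40],[0,0,0,-50]]]' -
python3 - <<'E'
from h import *
g,x,y,z=sgrasp();print(g,np.arctan2(-y[0],y[1]),z,np.round(arm.read_state()["joints"],3))
E
```

```text
clock: 11.18
position: [570.5, -135.1, 369.1]
ee_rot: [-0.54, 0.842, 0.003, -0.003]
contact_force: [0.1, -0.0, 0.5]
gripper_width: 44.8
clock: 11.8
position: [570.2, -135.1, 367.0]
ee_rot: [0.846, -0.533, -0.005, 0.003]
contact_force: [0.0, -0.3, 1.2]
gripper_width: 45.1
[ 568.29497518 -134.96415358  212.04884821] 2.018097197733736 [-0.01218032  0.00100463 -0.99992531] [ 0.043  0.35  -0.143 -0.002 -1.09   0.405]
```

```bash
python3 -m jog '[[[0,0,0,-10],[0,0,0,-20],[0,0,0,-30],[0,0,0,-40],[0,0,0,-45.4]]]' -
python3 -m jog '[[[0,0,10,0],[0,0,30,0],[0,0,50,0],[0,0,60,0],[0,0,60,0]]]' -
python3 - <<'E'
from h import *
g,x,y,z=sgrasp();print(g,np.arctan2(-y[0],y[1]),z,np.round(arm.read_state()["joints"],3))
shot("wrist","pics/w9")
E
```

```text
clock: 12.42
position: [569.9, -135.1, 365.0]
ee_rot: [0.987, -0.163, -0.008, 0.001]
contact_force: [-0.5, -0.2, -0.2]
gripper_width: 44.8
clock: 13.05
position: [568.6, -135.0, 303.5]
ee_rot: [0.986, -0.164, -0.009, 0.001]
contact_force: [0.1, 0.3, -0.1]
gripper_width: 45.0
[ 565.68421706 -134.78868789  148.55145085] 2.8130941753880774 [-0.01892766  0.00133487 -0.99981996] [ 0.043  0.41  -0.225 -0.003 -0.954  1.2  ]
```

View pics/w9.png

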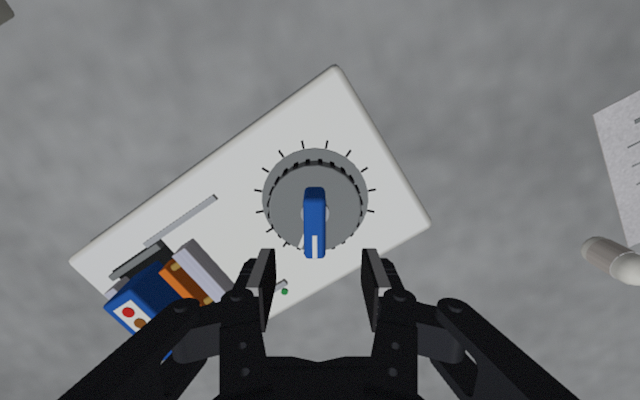

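Run:
```python
from h import *
P,im,d=load("pics/w9")
c=cv2.resize(im[140:270,250:380],None,fx=4.5,fy=4.5,interpolation=cv2.INTER_CUBIC);cv2.imwrite("pics/z9.png",c)
```

```text
(no output)
```

View pics/z9.png

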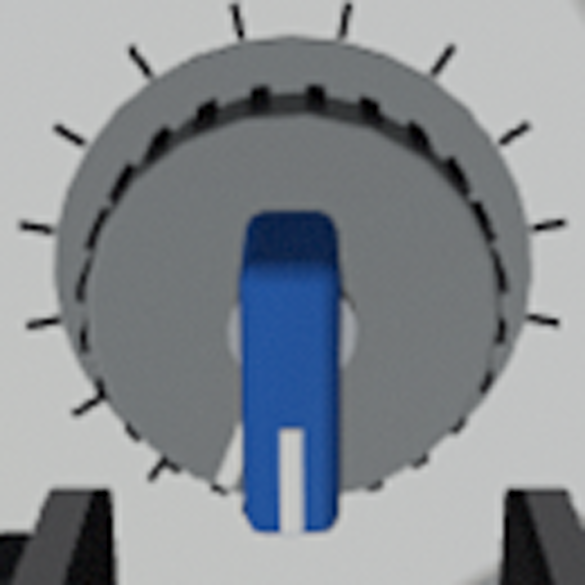

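Run:
```python
from h import *
P,im,d=load("pics/w9")
z=lambda p:np.array(p)/4.5+[250,140]
Kb=ray(P,z([(242,270),(338,270),(340,532),(242,532)]),101);print("knob",Kb.mean(0),[round(np.linalg.norm(Kb[i]-Kb[i-1]),1) for i in range(4)])
l=Kb[2]+Kb[3]-Kb[0]-Kb[1];print("yaw",np.arctan2(l[1],l[0]))
Rg=ray(P,z([(85,305),(505,305)]),67);print(Rg,Rg.mean(0))
print("mark",ray(P,z((222,485)),67))
g,*_=sgrasp()
for t in ([570,-133,95],np.r_[Kb.mean(0)[:2],95]):print(totool(np.array(t)-g))
```

```text
knob [ 571.2444956 -134.9701028  101.       ] [np.float64(39.6), np.float64(12.7), np.float64(39.6), np.float64(14.0)]
yaw 2.8124257534755817
[[ 583.82676756 -104.19050137   67.        ]
 [ 561.89400798 -168.05252351   67.        ]] [ 572.86038777 -136.12151244   67.        ]
mark [[ 546.16319996 -113.8739344    67.        ]]
[ 3.72354196 -3.14074281 54.5351776 ]
[ 5.53647626 -1.67690933 54.51204563]
```

```bash
python3 -m jog '[[[4.7,-2,5,0],[4.7,-2,12,0],[4.7,-2,20,0],[4.7,-2,25,0],[4.7,-2,25,0]]]' -
python3 - <<'E'
from h import *
g,x,y,z=sgrasp();print(g,np.arctan2(-y[0],y[1]),z)
P,im,d=shot("wrist","pics/w10")
c=cv2.resize(im[140:340,200:440],None,fx=3,fy=3,interpolation=cv2.INTER_CUBIC);cv2.imwrite("pics/z10.png",c)
E
```

```text
clock: 13.72
position: [573.5, -134.6, 278.9]
ee_rot: [0.987, -0.163, -0.009, 0.001]
contact_force: [0.9, 0.3, -0.0]
gripper_width: 44.8
[ 570.67771347 -134.43763102  123.91843524] 2.8134346678844304 [-0.01801454  0.00111156 -0.99983711]
```

View pics/z10.png

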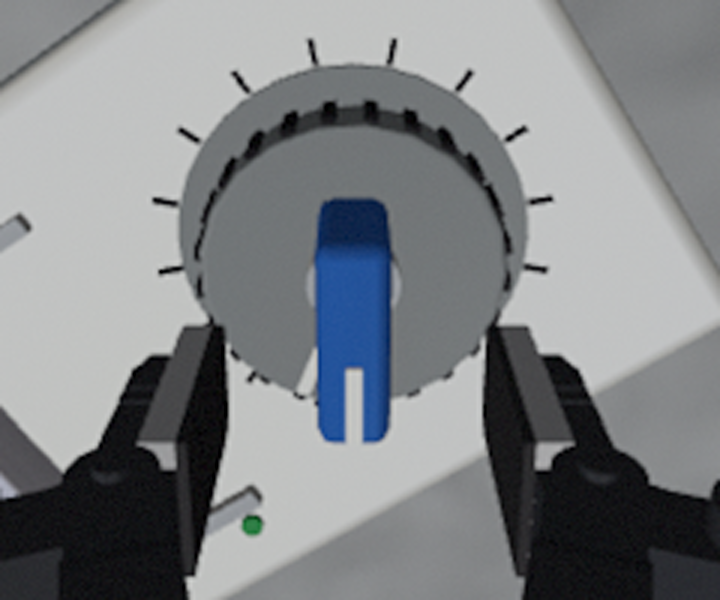

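```bash
python3 -m jog '[[[0,0,8,0],[0,0,16,0],[0,0,24,0],[0,0,28,0],[0,0,28,0]]]' 36
python3 - <<'E'
from h import *
g,x,y,z=sgrasp();print(g,np.arctan2(-y[0],y[1]),z)
P,im,d=shot("wrist","pics/w11")
c=cv2.resize(im[140:340,200:440],None,fx=3,fy=3,interpolation=cv2.INTER_CUBIC);cv2.imwrite("pics/z11.png",c)
P,im,d=shot("side","pics/s11")
c=cv2.resize(im[180:280,250:370],None,fx=5,fy=5,interpolation=cv2.INTER_CUBIC);cv2.imwrite("pics/zs11.png",c)
E
```

```text
clock: 14.4
position: [573.1, -134.6, 250.8]
ee_rot: [0.987, -0.163, -0.009, 0.001]
contact_force: [0.4, -0.3, 0.1]
gripper_width: 36.0
[ 570.2956191  -134.43610294   95.85762991] 2.8134967999453573 [-1.80805584e-02  9.69066601e-04 -9.99836064e-01]
```

View pics/z11.png

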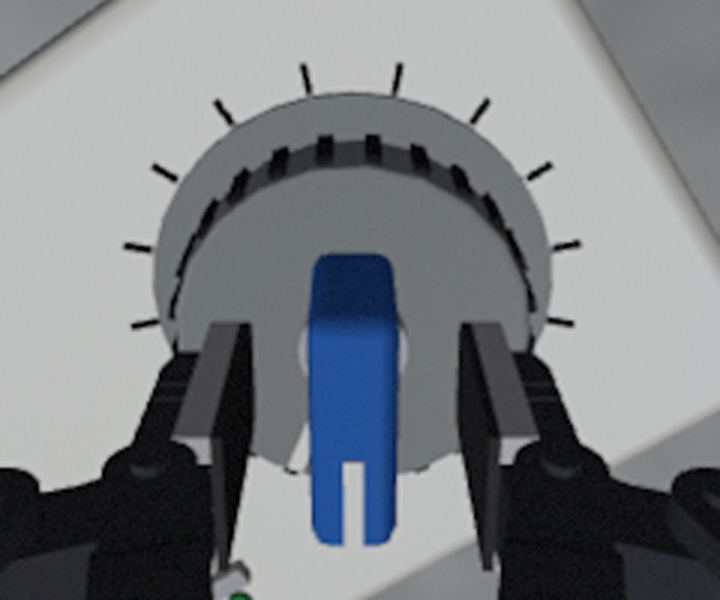

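View pics/zs11.png

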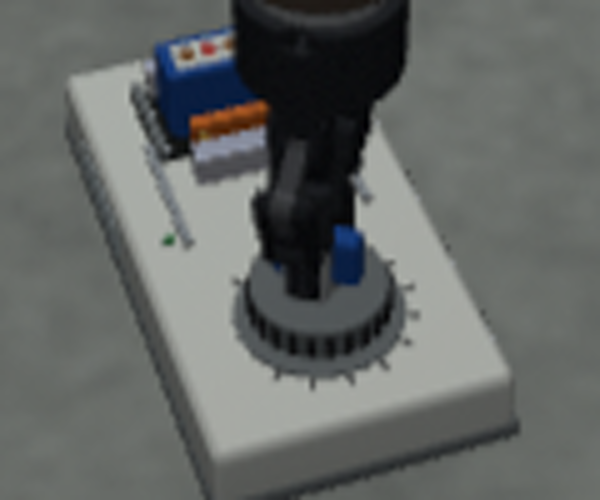

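The bar is centred between the pads, and the mark pixel gives the ring baseline. Closing.

```bash
cat > st.py <<'E'
from h import *
s=arm.read_state();g,x,y,z=sgrasp(s)
print("t",round(s["clock"],2),"yaw",round(np.arctan2(-y[0],y[1]),3),"g",g.round(1),"F",np.round(s["contact_force"],1),"Tq",np.round(s["wrist_torque"],3),"w",round(s["gripper_width"],1),"j6",round(s["joints"][5],3))
E
python3 st.py; python3 -m jog '[[[0,0,0,0],[0,0,0,0],[0,0,0,0],[0,0,0,0],[0,0,0,0]]]' 8 >/dev/null; python3 st.py
```

```text
t 14.5 yaw 2.814 g [ 570.7 -134.4   96.5] F [-0.1 -0.9 -0.3] Tq [-0.016 -0.057 -0.024] w 36.4 j6 1.2
t 15.12 yaw 2.814 g [ 571.  -134.3   97. ] F [-0.2  2.6  5. ] Tq [0.66  0.193 0.042] w 13.0 j6 1.2
```

```bash
for i in 1; do python3 -m jog '[[[0,0,0,3],[0,0,0,6],[0,0,0,9],[0,0,0,12],[0,0,0,15]]]' - >/dev/null; python3 st.py; done;  python3 -m jog '[[[0,0,0,3],[0,0,0,6],[0,0,0,9],[0,0,0,12],[0,0,0,15]]]' - >/dev/null; python3 st.py
```

```text
t 15.75 yaw 2.551 g [ 571.  -134.4   97. ] F [-0.6  0.6  2.5] Tq [0.43  0.136 0.135] w 12.4 j6 0.937
t 16.38 yaw 2.288 g [ 570.9 -134.5   97. ] F [-0.7  0.8  2.8] Tq [0.401 0.129 0.136] w 12.6 j6 0.674
```

```bash
python3 -m jog '[[[0,0,0,3],[0,0,0,6],[0,0,0,9],[0,0,0,12],[0,0,0,15]]]' - >/dev/null; python3 st.py;  python3 -m jog '[[[0,0,0,2],[0,0,0,4],[0,0,0,6],[0,0,0,8],[0,0,0,10]]]' - >/dev/null; python3 st.py
```

```text
t 17.0 yaw 2.024 g [ 570.8 -134.6   97. ] F [-1.6  0.8  2.6] Tq [0.528 0.165 0.137] w 12.8 j6 0.411
t 17.62 yaw 1.847 g [ 570.7 -134.6   97. ] F [-1.4  1.6  2.8] Tq [0.596 0.13  0.095] w 12.7 j6 0.234
```

Run:
```python
from h import *
P,im,d=shot("scene","pics/sc12")
c=cv2.resize(im[165:235,255:375],None,fx=6,fy=6,interpolation=cv2.INTER_CUBIC);cv2.imwrite("pics/z12.png",c)
```

```text
(no output)
```

View pics/z12.png

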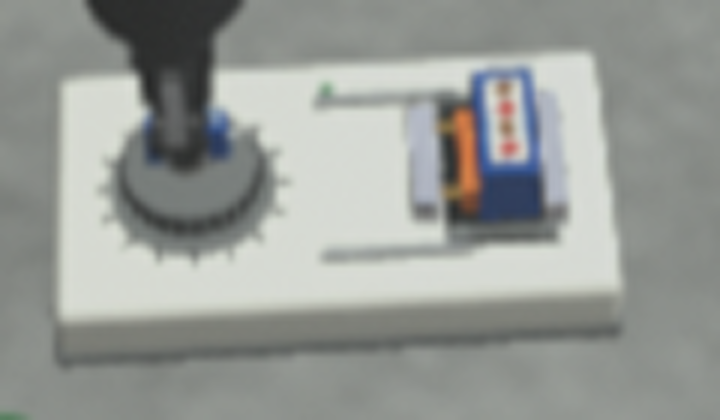

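```bash
for i in 1; do python3 -m jog '[[[0,0,0,2],[0,0,0,4],[0,0,0,6],[0,0,0,7],[0,0,0,8]]]' - >/dev/null; python3 st.py; python3 -m jog '[[[0,0,0,1],[0,0,0,2],[0,0,0,3],[0,0,0,4],[0,0,0,5]]]' - >/dev/null; python3 st.py;python3 -m jog '[[[0,0,0,1],[0,0,0,2],[0,0,0,3],[0,0,0,4],[0,0,0,5]]]' - >/dev/null; python3 st.py; done
```

```text
t 18.3 yaw 1.706 g [ 570.7 -134.6   97. ] F [-2.1  0.   2.5] Tq [0.579 0.163 0.171] w 13.1 j6 0.093
t 18.93 yaw 1.617 g [ 570.6 -134.6   97. ] F [-1.9  0.6  3.8] Tq [0.572 0.204 0.125] w 13.0 j6 0.004
t 19.55 yaw 1.529 g [ 570.6 -134.6   97. ] F [-2.   0.5  3.9] Tq [0.497 0.16  0.144] w 12.5 j6 -0.084
```

```bash
python3 -m jog '[[[0,0,0,1],[0,0,0,2],[0,0,0,3],[0,0,0,4],[0,0,0,4]]]' - >/dev/null; python3 st.py; python3 -m jog '[[[0,0,0,1],[0,0,0,2],[0,0,0,3],[0,0,0,4],[0,0,0,4]]]' - >/dev/null; python3 st.py
python3 - <<'E'
from h import *
P,im,d=shot("scene","pics/sc13")
c=cv2.resize(im[165:235,255:375],None,fx=6,fy=6,interpolation=cv2.INTER_CUBIC);cv2.imwrite("pics/z13.png",c)
P,im,d=shot("wrist","pics/w13")
E
```

```text
t 20.18 yaw 1.459 g [ 570.6 -134.6   97. ] F [-3.   1.2  3.7] Tq [0.51  0.197 0.055] w 12.6 j6 -0.154
t 20.8 yaw 1.388 g [ 570.5 -134.6   97. ] F [-4.1  0.8  4. ] Tq [0.612 0.289 0.117] w 12.6 j6 -0.225
```

View pics/z13.png

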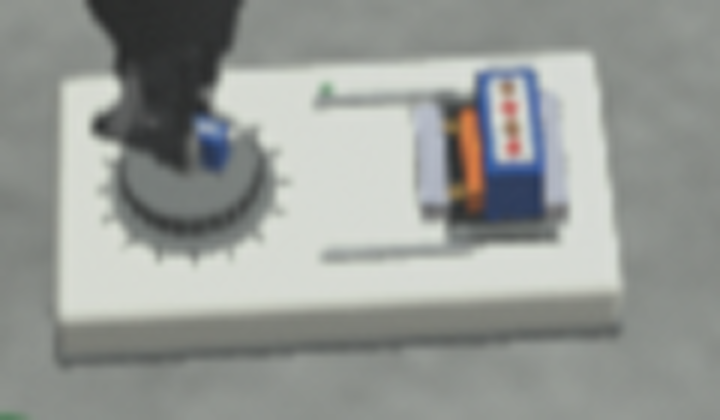

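View pics/w13.png

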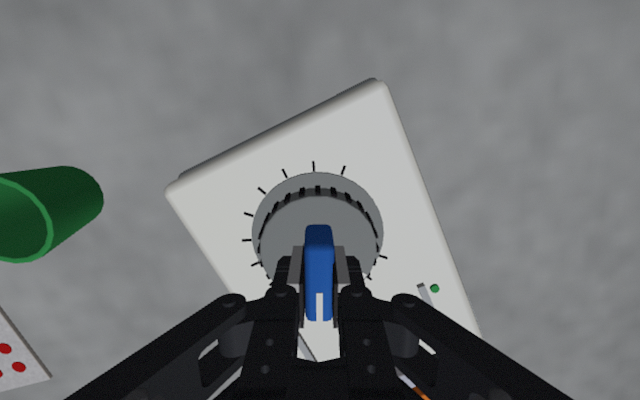

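```bash
for k in 1; do python3 -m jog '[[[0,0,0,0.8],[0,0,0,1.6],[0,0,0,2.4],[0,0,0,3.2],[0,0,0,4]]]' - >/dev/null; python3 st.py;python3 -m jog '[[[0,0,0,0.8],[0,0,0,1.6],[0,0,0,2.4],[0,0,0,3.2],[0,0,0,4]]]' - >/dev/null; python3 st.py; done
```

```text
t 21.52 yaw 1.318 g [ 570.5 -134.6   97. ] F [-2.1  1.2  3.6] Tq [0.638 0.27  0.189] w 12.9 j6 -0.295
t 22.15 yaw 1.247 g [ 570.5 -134.6   97. ] F [-2.4  0.8  3. ] Tq [0.652 0.317 0.243] w 12.7 j6 -0.366
```

```bash
python3 - <<'E'
from h import *
t=[]
for i in range(8):
    arm.get_image("side");t.append(arm.read_state()["wrist_torque"][2])
print(np.round(t,3),np.mean(t))
E
python3 -m jog '[[[0,0,0,0.6],[0,0,0,1.2],[0,0,0,1.8],[0,0,0,2.4],[0,0,0,3]]]' - >/dev/null; python3 st.py
python3 - <<'E'
from h import *
t=[]
for i in range(8):
    arm.get_image("side");t.append(arm.read_state()["wrist_torque"][2])
print(np.round(t,3),np.mean(t))
E
```

```text
[0.141 0.124 0.08  0.108 0.139 0.163 0.175 0.088] 0.12727872000039636
t 23.18 yaw 1.195 g [ 570.4 -134.5   97. ] F [-2.5  0.4  3.9] Tq [0.737 0.348 0.227] w 12.5 j6 -0.418
[0.145 0.114 0.166 0.147 0.14  0.072 0.156 0.111] 0.13141160740294625
```

Torque while moving rose from about 0.135 to about 0.23 N·m. That puts the touch near 1.29 rad of turning, so the knob is now about 0.3 rad past it, in the upper part of the good range. I'll let go and check the pad spring compression from above before deciding whether to do anything more.

```bash
python3 -m jog '[[[0,0,0,0],[0,0,0,0],[0,0,0,0],[0,0,0,0],[0,0,0,0]]]' 40 >/dev/null; python3 st.py
python3 -m jog '[[[0,0,-15,0],[0,0,-40,0],[0,0,-80,0],[0,0,-110,0],[0,0,-120,0]]]' - >/dev/null; python3 st.py
python3 - <<'E'
from h import *
shot("wrist","pics/w14")
E
```

```text
t 24.2 yaw 1.195 g [ 570.5 -134.6   97. ] F [ 0.4  0.6 -0.4] Tq [ 0.012 -0.062 -0.045] w 39.9 j6 -0.418
t 24.82 yaw 1.195 g [ 573.5 -134.8  220.2] F [-0.7 -0.2 -0.3] Tq [-0.012 -0.025 -0.004] w 39.9 j6 -0.418
```

View pics/w14.png

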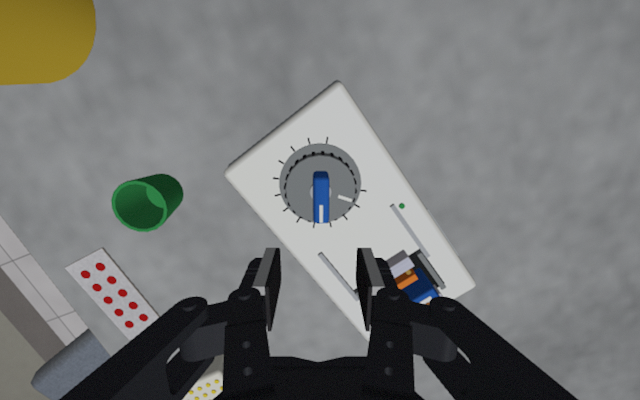

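```bash
python3 -m jog '[[[-31,23,0,10],[-62,46,0,20],[-93,70,0,30],[-125,93,0,40],[-125,93,0,50]]]' 50 >/dev/null; python3 st.py
python3 -m jog '[[[0,0,0,3.2],[0,0,0,3.2],[0,0,0,3.2],[0,0,0,3.2],[0,0,0,3.2]]]' - >/dev/null; python3 st.py
python3 - <<'E'
from h import *
P,im,d=shot("wrist","pics/w15")
c=cv2.resize(im[120:250,220:380],None,fx=5,fy=5,interpolation=cv2.INTER_CUBIC);cv2.imwrite("pics/z15.png",c)
E
```

```text
t 25.5 yaw 0.32 g [531.5  17.5 219.6] F [ 0.2 -0.6  0.6] Tq [-0.032 -0.063 -0.003] w 50.0 j6 -1.583
t 26.12 yaw 0.264 g [531.5  17.4 219.6] F [-0.8 -0.  -0.2] Tq [-0.033 -0.041  0.016] w 50.2 j6 -1.639
```

View pics/z15.png

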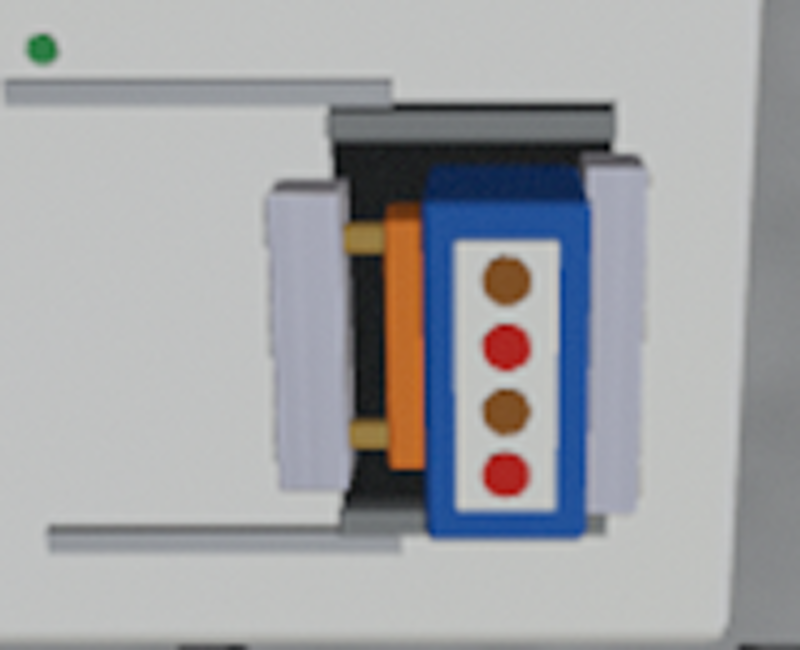

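View pics/w15.png

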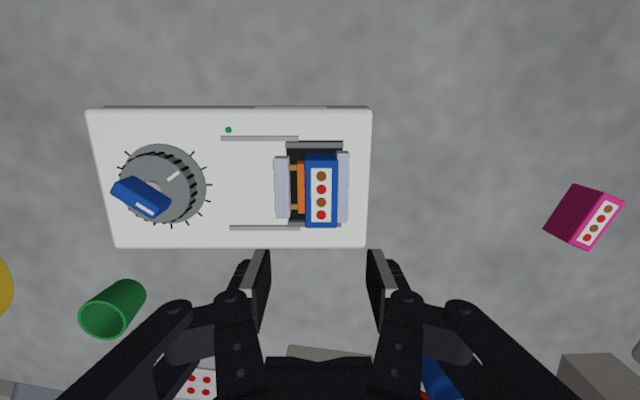

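Run:
```python
from h import *
yaw=.267;ex=np.array([np.cos(yaw),np.sin(yaw),0]);ey=np.array([-np.sin(yaw),np.cos(yaw),0]);F0=np.array([525.76,34.1,63.])
ys=np.arange(-75,20,.125);xs=np.arange(-45,45,.25)
out=[]
for f in("w1","w8","w15"):
    P,im,d=load("pics/"+f)
    G=F0+ys[None,:,None]*ey+xs[:,None,None]*ex
    uv=proj(P,G.reshape(-1,3)).reshape(len(xs),len(ys),2).astype(np.float32)
    r=cv2.remap(im,uv[...,0],uv[...,1],cv2.INTER_CUBIC)
    out.append(r[::1])
    sel=r[(xs>-12)&(xs<12)].astype(float).mean(0)   # B,G,R between the posts
    gr=np.gradient(cv2.GaussianBlur(sel[None],(0,0),3)[0] if 0 else sel,axis=0)
    org=sel[:,2]-sel[:,0]; h=org.max()/2; i=np.where(org>h)[0]
    print(f,"pad",ys[i[0]],ys[i[-1]],"max",org.max())
    g=sel.mean(1); print(np.round(g[::8]).astype(int).tolist())
cv2.imwrite("pics/rect.png",np.vstack(out)[:, :760])
```

```text
w1 pad -47.875 -37.25 max 162.1157894736842
[199, 192, 174, 171, 172, 172, 174, 176, 176, 173, 174, 174, 175, 176, 179, 172, 146, 137, 137, 147, 182, 200, 198, 198, 198, 200, 189, 142, 109, 116, 117, 117, 117, 119, 112, 92, 85, 83, 59, 29, 31, 32, 32, 32, 32, 32, 32, 32, 32, 32, 32, 32, 32, 31, 32, 32, 32, 32, 32, 32, 32, 32, 32, 32, 32, 31, 32, 32, 32, 32, 32, 32, 31, 20, 66, 156, 180, 175, 174, 175, 176, 177, 176, 174, 175, 175, 165, 174, 197, 199, 198, 198, 198, 198, 198]
w8 pad -47.875 -19.375 max 159.0105263157895
[195, 186, 165, 167, 169, 167, 169, 172, 172, 169, 169, 171, 171, 171, 174, 168, 142, 139, 177, 196, 194, 193, 193, 193, 194, 196, 182, 133, 106, 112, 112, 113, 113, 115, 112, 91, 50, 24, 28, 41, 69, 88, 90, 88, 75, 135, 192, 195, 193, 194, 191, 168, 139, 124, 117, 115, 116, 121, 132, 155, 186, 194, 193, 195, 193, 158, 99, 85, 90, 90, 94, 86, 36, 38, 87, 149, 174, 170, 170, 170, 171, 173, 172, 170, 170, 170, 177, 189, 194, 193, 193, 193, 193, 193, 193]
w15 pad -38.5 -14.375 max 160.05263157894737
[193, 193, 193, 193, 193, 193, 193, 193, 193, 193, 193, 193, 194, 194, 176, 160, 170, 167, 168, 170, 172, 171, 169, 170, 171, 172, 172, 175, 165, 133, 86, 23, 29, 30, 31, 27, 37, 95, 115, 113, 112, 113, 114, 111, 80, 70, 89, 90, 83, 101, 157, 193, 194, 193, 194, 186, 155, 134, 122, 114, 114, 117, 126, 138, 166, 190, 194, 193, 195, 188, 135, 77, 90, 90, 88, 95, 133, 167, 172, 170, 171, 173, 172, 170, 169, 170, 176, 189, 194, 193, 193, 193, 193, 193, 193]
```

```bash
python3 -c "
import cv2;i=cv2.imread('pics/rect.png');print(i.shape);cv2.imwrite('pics/rect2.png',cv2.resize(i,(760,600)))"
```

```text
(1080, 760, 3)
```

View pics/rect2.png

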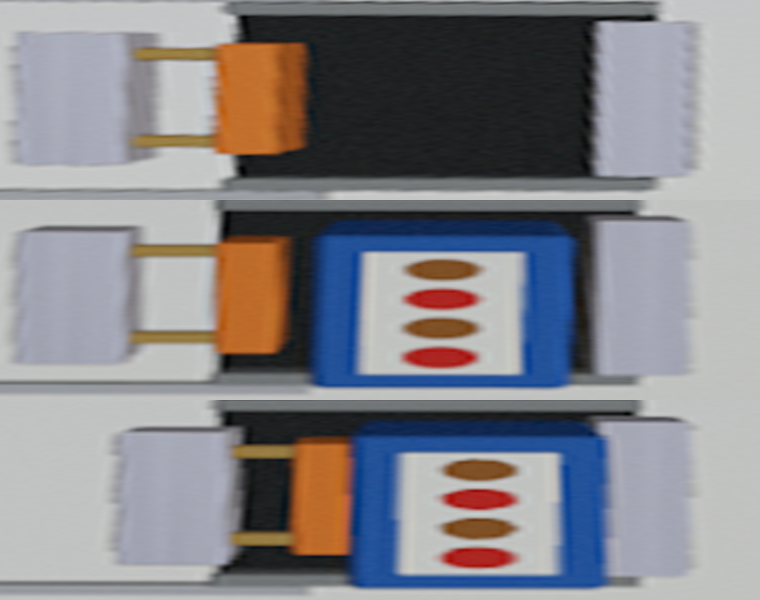

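Run:
```python
from h import *
P,im,d=load("pics/w15")
c=cv2.resize(im[130:240,95:220],None,fx=6,fy=5.4,interpolation=cv2.INTER_CUBIC)
c=cv2.resize(im[130:230,100:220],None,fx=6,fy=6,interpolation=cv2.INTER_CUBIC);cv2.imwrite("pics/z15k.png",c)
P,im,d=load("pics/w14")
c=cv2.resize(im[130:240,260:380],None,fx=5,fy=5,interpolation=cv2.INTER_CUBIC);cv2.imwrite("pics/z14k.png",c)
```

```text
(no output)
```

View pics/z15k.png

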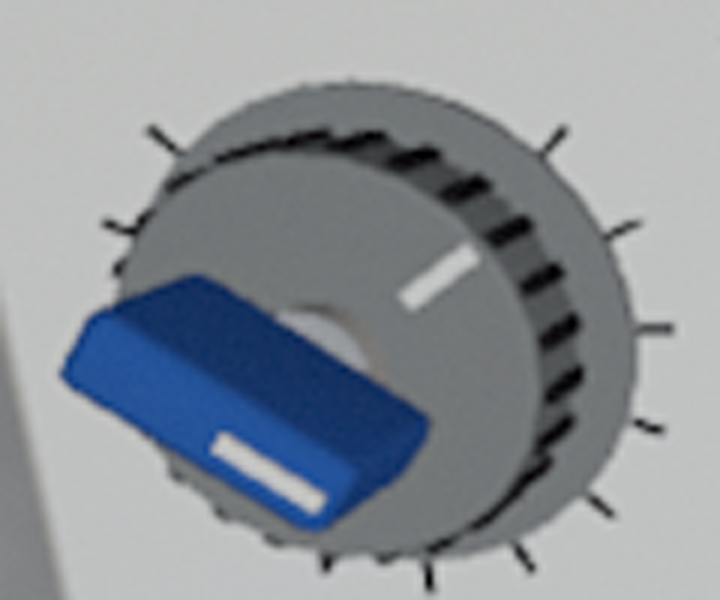

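View pics/z14k.png

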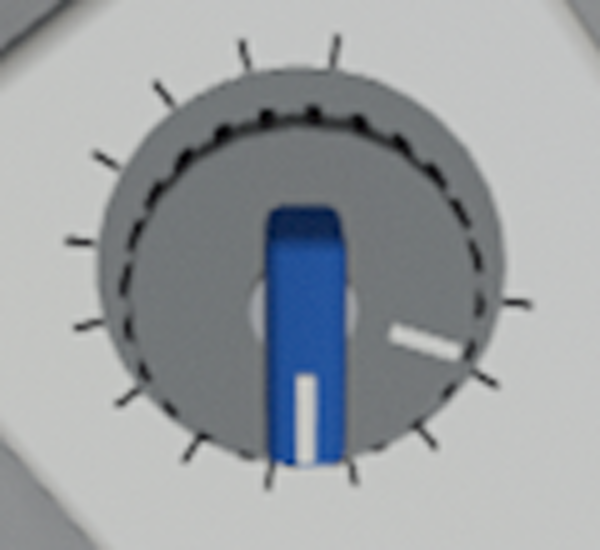

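Run:
```python
from h import *
P,im,d=load("pics/w15");z=lambda p:np.array(p)/6.+[100,130]
print("mark15",ray(P,z((478,250)),67))
Kb=ray(P,z([(62,375),(318,530),(362,465),(98,312)]),101);print(Kb.mean(0))
l=Kb[1]+Kb[2]-Kb[0]-Kb[3];print("yaw15",np.arctan2(l[1],l[0]))
P,im,d=load("pics/w14");z=lambda p:np.array(p)/5.+[260,130]
print("mark14",ray(P,z((463,357)),67))
Kb=ray(P,z([(267,245),(345,245),(345,463),(266,463)]),101);print(Kb.mean(0))
l=Kb[2]+Kb[3]-Kb[0]-Kb[1];print("yaw14",np.arctan2(l[1],l[0]))
```

```text
mark15 [[ 546.48496122 -112.98759427   67.        ]]
[ 569.73927733 -132.7901212   101.        ]
yaw15 1.220703397707644
mark14 [[ 545.69378866 -112.26983907   67.        ]]
[ 570.54376764 -134.39016499  101.        ]
yaw14 1.1961264377435732
```

The ring mark hasn't moved: (546.0,-113.5) before, (546.4,-113.0) now. The cassette sits against the fence. The vision check disagrees with the torque estimate, though. The jaw moved about 12.7 mm and the pad 9.4 mm, so the spring is compressed about 3.3 mm. That is roughly 0.4 rad past touch, or about 16 N, a little too tight. I'll regrasp and ease the knob back by about 0.16 rad, feeling the torque as I go.

```bash
python3 -m jog '[[[0,-39,0,-10],[1,-78,0,-20],[2,-118,0,-30],[2,-157,0,-40],[2,-157,0,-50]]]' 40 >/dev/null; python3 st.py
python3 -m jog '[[[0,0,5,-3.3],[0,0,25,-3.3],[0,0,45,-3.3],[0,0,60,-3.3],[0,0,60,-3.3]]]' - >/dev/null; python3 st.py
python3 - <<'E'
from h import *
g,*_=sgrasp();print(totool(np.array([570.5,-134.6,97])-g))
P,im,d=shot("wrist","pics/w16")
E
```

```text
t 26.8 yaw 1.139 g [ 570.9 -137.1  218.5] F [-0.2 -0.3 -0.1] Tq [0.031 0.038 0.015] w 40.3 j6 -0.47
t 27.43 yaw 1.197 g [ 569.4 -137.1  157.3] F [0.1 0.2 0.6] Tq [ 0.016 -0.05   0.016] w 39.9 j6 -0.413
[-3.03774161 -1.09492964 60.25580538]
```

View pics/w16.png

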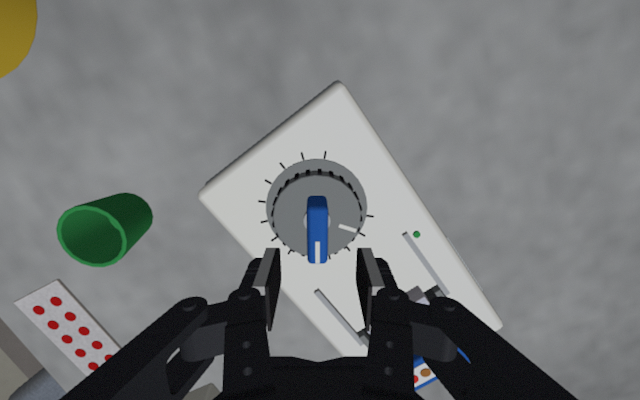

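```bash
python3 -m jog '[[[-3,-0.7,12,0],[-3,-0.7,27,0],[-3,-0.7,42,0],[-3,-0.7,56,0],[-3,-0.7,60,0]]]' 36 >/dev/null; python3 st.py
python3 -m jog '[[[0,0,0,0],[0,0,0,0],[0,0,0,0],[0,0,0,0],[0,0,0,0]]]' - >/dev/null; python3 st.py
```

```text
t 28.1 yaw 1.197 g [ 570.2 -134.6   96.7] F [-0.5  0.2  0.1] Tq [ 0.074 -0.01   0.028] w 35.8 j6 -0.417
t 28.73 yaw 1.197 g [ 570.3 -134.6   97. ] F [ 0.6 -0.3 -0.3] Tq [ 0.049 -0.036  0.015] w 36.1 j6 -0.417
```

```bash
python3 -m jog '[[[0,0,0,0],[0,0,0,0],[0,0,0,0],[0,0,0,0],[0,0,0,0]]]' 8 >/dev/null; python3 st.py
python3 -m jog '[[[0,0,0,-0.8],[0,0,0,-1.6],[0,0,0,-2.4],[0,0,0,-3.2],[0,0,0,-4]]]' - >/dev/null; python3 st.py
python3 -m jog '[[[0,0,0,-0.8],[0,0,0,-1.6],[0,0,0,-2.4],[0,0,0,-3.2],[0,0,0,-4]]]' - >/dev/null; python3 st.py
```

```text
t 29.35 yaw 1.197 g [ 570.3 -134.6   97.2] F [-2.2  0.6  2.9] Tq [0.199 0.278 0.092] w 13.0 j6 -0.417
t 29.98 yaw 1.268 g [ 570.4 -134.6   97.3] F [-1.7  0.7  2.8] Tq [ 0.037  0.196 -0.064] w 12.6 j6 -0.346
t 30.6 yaw 1.339 g [ 570.4 -134.6   97.3] F [-1.5  1.2  2.8] Tq [ 0.031  0.148 -0.03 ] w 13.2 j6 -0.275
```

Both estimates now fall in the good band: torque says about 0.20 rad past touch and vision about 0.28. Releasing and checking.

```bash
python3 -m jog '[[[0,0,0,0],[0,0,0,0],[0,0,0,0],[0,0,0,0],[0,0,0,0]]]' 40 >/dev/null; python3 st.py
python3 -m jog '[[[0,0,-15,0],[0,0,-40,0],[0,0,-80,0],[0,0,-110,0],[0,0,-120,0]]]' - >/dev/null; python3 st.py
python3 - <<'E'
from h import *
shot("wrist","pics/w17")
g,*_=sgrasp();print(totool(np.array([531.5,17,219])-g))
E
```

```text
t 31.23 yaw 1.338 g [ 570.4 -134.6   97.2] F [ 0.3 -0.5  0.6] Tq [ 0.024 -0.033  0.006] w 40.0 j6 -0.275
t 31.85 yaw 1.339 g [ 573.4 -134.7  220.5] F [-0.7 -0.2 -0.6] Tq [ 0.028 -0.013 -0.008] w 39.8 j6 -0.276
[-138.04628755   75.60904515    1.78558462]
```

```bash
python3 -m jog '[[[-34,19,0,10],[-69,38,0,20],[-104,57,0,30],[-138,75.5,0,40],[-138,75.5,0,50]]]' 50 >/dev/null
python3 -m jog '[[[0,0,0,10],[0,0,0,11.5],[0,0,0,11.5],[0,0,0,11.5],[0,0,0,11.5]]]' - >/dev/null; python3 st.py
python3 - <<'E'
from h import *
yaw=.267;ex=np.array([np.cos(yaw),np.sin(yaw),0]);ey=np.array([-np.sin(yaw),np.cos(yaw),0]);F0=np.array([525.76,34.1,63.])
ys=np.arange(-75,20,.125);xs=np.arange(-45,45,.25)
shot("wrist","pics/w18")
for f in("w8","w15","w18"):
    P,im,d=load("pics/"+f)
    G=F0+ys[None,:,None]*ey+xs[:,None,None]*ex
    uv=proj(P,G.reshape(-1,3)).reshape(len(xs),len(ys),2).astype(np.float32)
    r=cv2.remap(im,uv[...,0],uv[...,1],cv2.INTER_CUBIC)
    sel=r[(xs>-12)&(xs<12)].astype(float).mean(0);org=sel[:,2]-sel[:,0];i=np.where(org>80)[0]
    g=sel.mean(1)
    # jaw right top edge: first fall below 155 after jaw plateau, before the pad
    k=np.where((g<155)&(ys<ys[i[0]]))[0][0]
    m=np.where((g>182)&(ys>5))[0][0]
    print(f,"pad",ys[i[0]],"jaw right",ys[k],"fence back",ys[m],"free",ys[i[0]]-ys[k])
E
```

```text
t 33.15 yaw 0.263 g [530.4  18.7 219.7] F [-0.3  0.5 -0.1] Tq [ 0.015 -0.041  0.011] w 50.0 j6 -1.644
w8 pad -47.875 jaw right -59.375 fence back 11.5 free 11.5
w15 pad -38.5 jaw right -46.625 fence back 11.5 free 8.125
w18 pad -38.5 jaw right -47.625 fence back 11.5 free 9.125
```

View pics/w18.png

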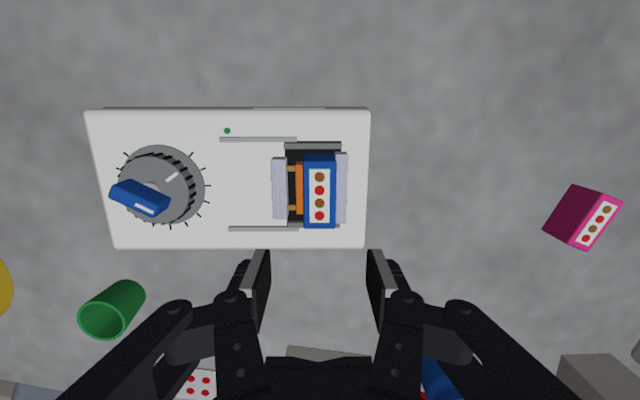

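The final view shows the cassette against the fence at (322,190), held by the pad at (300,187). The ring mark is unchanged. The pad spring is compressed 2.4 mm, in band, so I'm handing in.

```bash
python3 -c "
from bench import arm
arm.job_done()"
```

```text
the job is handed in; nothing more can be done
```

The blue cassette is upright in the bay, clamped against the fence, and I handed the job in at about 33 s with the gripper clear of everything. I turned the knob clockwise in one grasp, about 1.62 rad. That came out slightly too tight, so I regrasped it and eased it back 0.14 rad, leaving it at about 1.47 rad.

- **Hold:** the two checks disagree a little, but both fall in the 5–14 N band. Torque put the knob about 0.20 rad past touch, roughly 8 N. The camera showed 2.4 mm of pad-spring compression, about 0.30 rad or 12 N.
- **Peak before easing back:** the camera suggested about 16–17 N, over the band; torque suggested about 12–13 N. In the last pictures the cassette stood upright and square against the fence.
- **Outer ring and bystanders:** the ring mark stayed in place to within about 1 mm, the measuring error. I moved none of the other things, and those visible in the last picture looked unmoved.

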